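# Close the nozzle pot with its double lid and take off the dust cover

### The arm

A 6-joint arm with a two-finger parallel gripper is mounted at the origin on the work surface. World frame = base frame: x ahead of the robot, y to its left, z up, the work surface at z = 0. Lengths are in m, angles in rad, forces in N, time in s.
With the tool pointing down it reaches from about 0.3 to 0.825 m from the base axis. Payload 5.4 kg.
Tool frame: the origin (TCP) lies midway between the tips of the shut fingers; the grasp point (between the pads) lies 19 mm behind it; z points along the fingers, y is the line along which they close (so a half turn about z gives the same grasp; the last joint's range is limited). The gripper opens to 92 mm and grips with 3 to 60 N. Pads are 20 mm wide; open, the fingers measure 128 mm over their backs; the gripper's body (75 mm by 189 mm) begins 69 mm behind the grasp point.
Start: joints at [-1.493, 0.158, 1.597, -0, 1.386, -0.21], TCP at [0.163, -0.551, 0.215] pointing down, gripper open.
Joint ranges: [-2.91, 2.91], [-0.94, 2.29], [0.18, 2.7], [-1.29, 4.43], [0.17, 2.64], [-3, 3]. Speed limits (rad/s): [2.57, 2.57, 3.14, 3.14, 3.14, 3.14].

### API

Orientations are given as a rotation vector (axis times angle).
In Python, from station import get_state, camera, close_job, masks_of, place_of gives the robot as it stands.
- The arm moves only by the tool jog_arm, never from a script. Its argument "motion" is text: rows parted by semicolons, each of 7 numbers parted by spaces: the turn, a rotation vector about the tool's x, y, z in degrees, then the shift along the tool's x, y, z in mm, then the opening, from 0 (shut) to 1 (fully open). In form: ax ay az dx dy dz claw; .... A call has 1 to 20 rows; each row is the pose to reach, as a shift and turn from the pose commanded when the call began, along the tool's axes at that moment; what a row does not reach only later rows make up. A row lasts 1/8 s, in which the tool goes at most 62.5 mm and 10.7 degrees, less where a joint would pass 70% of its speed; a pose out of reach is approached as far as the arm can. A call with a gripper value outside its range is refused whole. The fingers move at their own pace and stop on an object; "squeeze" is the grip in N (left out, the last holds). Time passes only in rows, so rows that repeat a pose let the fingers close. It gives the time, the measured TCP pose, the force, the opening and the grip force at its end, in the units of the state.
- get_state(): the state, without advancing time (a new reading comes with each control period).
- camera(name): name is "scene" or "top"; returns a dict with "color" (420x560x3 uint8, red, green, blue), "vertical_fov" (degrees; the focal length in pixels is half the picture's height over the tangent of half this angle, whatever the lens; pixels are square), "cx", "cy" (the principal point, pixels), "R" (3x3) and "t" (3): a world point X has camera coordinates R X + t. Camera axes: x right, y down, z forward; pixel columns grow to the right and rows downward; lengths in m; the calibration is good to about 2 mm. A picture is of the moment at which its call begins. There is no depth.
- close_job(): hands the job in; it is judged then, once.
Trained networks look in the newest picture that a camera, given by its name, has taken for a name from the list of things; names that differ only in an ending like _2 or _b are one class to them, and where a whole thing is asked for, a point or a joint stands for the part that bears it (a point fixed in the world has none). Each returns a list of dicts, best first, with "score" (0 to 1); they miss things now and then, are a little off and sometimes report something else, mostly with a low value. They report only what shows in the picture. A call takes as long as a camera call.
- masks_of(camera, thing): "region" (420x560 bool, what is visible of it) and "at" ([column, row] in pixels, amid what is visible of it).
- place_of(camera, thing): "at" ([column, row] in pixels: a listed point, or the origin of a listed thing).
The state is a dict: "clock": time; "joint_positions": joint angles; "qd": joint speeds; "joint_efforts": joint torques, N m; "ee_pos": TCP position; "tcp_rot": TCP orientation; "ft_force": force on the tool from outside, world axes, zero at the start; "wrist_torque": the same for the moment, N m; "opening": opening from 0.0 (shut) to 1.0 (fully open); "gripper_force": force on a finger pad.
Only numpy, scipy, OpenCV 4.12 (cv2) and the standard library are available. Lean on these libraries where they do the work, as an engineer would, in place of code of your own. Each camera call takes 0.05 s, during which the arm holds its last target. There are 200 camera calls.

### The job

Pull the carriage with the steel pot out from under the bridge to its stop, then carry the nested double lid by its knob from the stand and lower it, without dropping it, until the inner lid is fully seated in the pot. Let go of the knob, grip only the outer cover by its neck, lift it straight off with the inner lid left seated, and finish still holding the cover up, level and still, wholly above the knob and touching nothing else. The cover must not come off before the inner lid is seated, and the other loose things on the bench stay where they are.

Things in the scene. Friction and masses are not known exactly. Their poses are not given: they have to be found in the camera images.
- station: Fixed station: steel base plate 370 x 110 mm, rails along its own x, stop at its -x end. Origin on the bench under the pot's axis when the carriage is fully out. At own x = +130 mm a bridge crosses the track: beam 60 (x) by 176 (y) mm, underside 125, top 140 mm above the bench, posts at y = +-73 mm. The carriage comes out along -x, roughly towards the robot.
- carriage (a joint): Slide of the carriage that bears the pot, m: 0 = pot centred under the bridge, 0.130 = fully out against the stop; growing moves it along the station's -x. About 3 N of friction plus slight damping; it stays where it is left.
- pot_rim (a point): Centre of the mouth of the open steel pot, at rim height (94 mm above the bench). The pot is fixed on the carriage and moves with it: outer diameter 96, inner 88, 70 mm deep; nozzles lie at its bottom. Axes as the station's.
- pull_post (a point): Centre of the top of the carriage's pull post, a square upright steel bar 14 x 14 mm (sides along the station's axes), 100 mm in front of the pot's axis (towards the station's -x); top 95 mm above the bench, its foot (a 30 mm square pad) at 30 mm. Moves with the carriage.
- lid_stand: Fixed dark steel ring stand, outer diameter 96 (foot 112), inner 88, rim 40 mm above the bench; the double lid waits on it. Origin on the bench on its axis.
- inner_lid: Inner lid, loose steel, about 0.3 kg; axis own z. Origin: centre of the plug's underside. Plug dia 82, tapered foot (74 at bottom, full at 5 mm), to 12 mm; flange dia 100, 12-17 mm; stem dia 14, 17-55 mm; knob dia 18, 55-81 mm. Seated, the flange lies on the rim: origin 12 mm below the rim, with 3 mm play all round. Starts so on the stand, origin 28 mm above the bench.
- knob (a point): Middle of the inner lid's cylindrical knob (diameter 18, 26 mm tall), 68 mm above the inner lid's origin: gripped here from above, the inner lid carries the cover with it.
- cover: Outer dust cover, loose aluminium, about 0.16 kg: round cap dia 120 lying on the inner lid's flange, knob and stem standing up through its tubular neck. Origin: centre of the skirt's lower edge. Skirt 0-18 mm (inner dia 114), top plate 18-22 mm, neck 22-50 mm (outer dia 36, bore 26). Nested: origin 1 mm below the inner lid's; raised 82 mm from there its skirt is above the knob.
- neck (a point): Middle of the cover's neck (outer diameter 36, 28 mm tall), 36 mm above the cover's origin, on the axis; grip here to lift the cover alone (the knob then stands up between the fingers, to 46 mm above this point).
- injector: Bystander: steel injector standing upright, 26 mm diameter, 66 tall; origin at its foot.
- union_nut: Bystander: dark steel nut, 28 mm diameter, 26 tall; origin at its foot.
- test_block: Bystander: dark steel block 50 x 40 x 35 mm; origin under its centre.
- wrench: Bystander: open-ended wrench lying on the bench.
- screwdriver: Bystander: screwdriver lying on the bench.
- oil_bottle: Bystander: amber bottle, 60 mm diameter, 160 tall; origin at its foot.

How it is judged:
On the way, in this order (a step that is already met when the one before it is completed fails the run):
1. the carriage is fully out at its stop (value of joint carriage above 0.122 m and horizontal distance between inner_lid and pot_rim above 0.03 m), for 0.1 s.
2. the double lid sits on the pot, cover still on, knob let go (horizontal distance between inner_lid and pot_rim below 0.006 m and z of inner_lid in the frame of pot_rim between -0.016 and -0.009 m and angle between inner_lid's own z axis and vertical below 0.05 rad and value of joint carriage above 0.122 m and z of cover in the frame of inner_lid below 0.004 m and contact force between the fingers and inner_lid below 0.2 N), for 0.2 s.
At the end, for the whole second after the job is handed in: Carriage above 0.122 m; inner lid seated on the pot (axis within 6 mm, origin 9-16 mm below the rim, tilt < 0.05 rad), still, untouched by fingers; cover gripped (> 1 N), 81 mm or more above the inner lid, over 160 mm above the bench, level within 0.2 rad, still, touching neither lid nor station (horizontal distance between inner_lid and pot_rim below 0.006 m and z of inner_lid in the frame of pot_rim between -0.016 and -0.009 m and angle between inner_lid's own z axis and vertical below 0.05 rad and value of joint carriage above 0.122 m and z of cover in the frame of inner_lid above 0.081 m and height (world z) of cover above 0.16 m and angle between cover's own z axis and vertical below 0.2 rad and linear speed of cover below 0.03 m/s and contact force between the fingers and cover above 1 N and contact force between the fingers and inner_lid below 0.2 N and contact force between cover and inner_lid below 0.1 N and contact force between cover and station below 0.1 N and linear speed of inner_lid below 0.02 m/s); the arm keeps its last pose, push and grip.
It fails at once if the cover comes up off the inner lid while the inner lid is not seated on the pot (z of cover in the frame of inner_lid above 0.01 m and (z of inner_lid in the frame of pot_rim above -0.006 m or horizontal distance between inner_lid and pot_rim above 0.01 m)).
It fails at once if the double lid is dropped (falls freely faster than 0.4 m/s) (linear speed of inner_lid above 0.4 m/s and contact force between the fingers and inner_lid below 0.05 N).
It fails at once if a bystander is moved by more than 30 mm (distance of any of injector, union_nut, test_block, wrench, screwdriver, oil_bottle from where it was at the start of the episode above 0.03 m).
It also fails if it takes over 70 s, if anything falls off the work surface, if the arm or the gripper's body presses on something with over 40 N, if the wrist force passes 120 N, or if a joint passes its speed limit or range.

## Working session

There is one attempt and no reset: what is moved stays moved. The work goes in short steps, Python scripts to look and compute and a tool call to move; the robot and the scene stay as the last step left them, time stands still between calls to the robot, and variables do not carry over. Pictures are saved under pics/ and viewed, at most 10 in all, crops included, and the job is handed in when it is done.

Besides the shell and the picture viewer there is one more tool, called after "Call:" as name(argument=value, ...), one argument or row to a line, values as JSON. jog_arm: Moves the arm, as the interface text tells. Its arguments: {"type":"object","properties":{"motion":{"type":"string"},"squeeze":{"type":"number"}},"required":["motion"]}

```bash
mkdir -p pics; cat > h.py <<'E'
import numpy as np, cv2
from station import *
from scipy.spatial.transform import Rotation as Ro
def ray(c,px):
    f=c["color"].shape[0]/2/np.tan(np.radians(c["vertical_fov"]/2))
    d=np.array([(px[0]-c["cx"])/f,(px[1]-c["cy"])/f,1.])
    R=np.array(c["R"]);t=np.array(c["t"])
    return -R.T@t, R.T@d
def atz(c,px,z):
    o,d=ray(c,px); return o+d*(z-o[2])/d[2]
def proj(c,X):
    f=c["color"].shape[0]/2/np.tan(np.radians(c["vertical_fov"]/2))
    p=np.array(c["R"])@X+np.array(c["t"]); return p[:2]/p[2]*f+[c["cx"],c["cy"]]
def save(c,n): cv2.imwrite("pics/"+n,c["color"][:,:,::-1])
E
python3 - <<'E'
from h import *
np.set_printoptions(precision=4,suppress=True)
Z=dict(station=0,pot_rim=.094,pull_post=.095,lid_stand=0,inner_lid=.028,knob=.096,cover=.027,neck=.063,injector=0,union_nut=0,test_block=0,wrench=0,screwdriver=0,oil_bottle=0)
for n in ["scene","top"]:
    c=camera(n); save(c,n+"0.png"); print(n,"cam at",ray(c,(0,0))[0])
    for k,z in Z.items():
        for r in place_of(n,k)[:2]: print(k,round(r["score"],2),np.round(r["at"],1),atz(c,r["at"],z))
s=get_state();print(s)
E
```

```text
scene cam at [1.0927 0.226  0.7835]
station 0.78 [224.5 209.5] [ 0.5617 -0.1818  0.    ]
pot_rim 0.72 [168.4 198.2] [ 0.6581 -0.2491  0.094 ]
pot_rim 0.62 [199.8 211.6] [ 0.6551 -0.1726  0.094 ]
pull_post 0.96 [216.5 176.2] [ 0.5562 -0.1988  0.095 ]
pull_post 0.31 [410.4 242.5] [0.516  0.2198 0.095 ]
lid_stand 0.51 [241.9 340.3] [ 0.8102  0.0199 -0.    ]
inner_lid 0.72 [376.5 264.7] [0.5482 0.1774 0.028 ]
knob 0.53 [386.7 240.6] [0.5354 0.1789 0.096 ]
cover 0.78 [374.1 260.1] [0.5394 0.1691 0.027 ]
neck 0.63 [382.2 249.1] [0.5331 0.1762 0.063 ]
injector 0.57 [346.6 301. ] [0.6381 0.1551 0.    ]
injector 0.16 [240.4 300.4] [ 0.7416 -0.0263  0.    ]
union_nut 0.43 [408.3 244.5] [0.4439 0.2167 0.    ]
test_block 0.61 [167.  197.5] [ 0.5988 -0.3181  0.    ]
wrench 0.87 [337.4 197.5] [0.3963 0.0274 0.    ]
wrench 0.54 [345.9 300.7] [0.6382 0.1537 0.    ]
screwdriver 0.81 [245.4 344.9] [0.8145 0.0301 0.    ]
oil_bottle 0.73 [376.1 263.9] [0.5266 0.1741 0.    ]
oil_bottle 0.46 [333.6 197.7] [0.4014 0.0199 0.    ]
top cam at [ 0.5013 -0.0522  0.8961]
station 0.77 [341.4 232.5] [ 0.5561 -0.19
[... 682 characters left out ...]
 0.79 [247.6 302.8] [0.4044 0.0174 0.    ]
screwdriver 0.68 [244.1 123.4] [0.8146 0.0209 0.    ]
screwdriver 0.23 [173.2 242.9] [0.5402 0.1833 0.    ]
oil_bottle 0.72 [270.7 154.6] [ 0.7392 -0.0397  0.    ]
{'clock': 1.5, 'joint_positions': array([-1.4931,  0.1584,  1.597 ,  0.    ,  1.3862, -0.2101]), 'qd': array([ 0.0004, -0.0005,  0.0002,  0.0006, -0.0022,  0.0016]), 'joint_efforts': array([  0.0005, -38.5571, -32.2354,   0.0702,   0.0308,   0.    ]), 'ee_pos': array([ 0.1632, -0.5514,  0.2146]), 'tcp_rot': array([3.1091, 0.4505, 0.    ]), 'ft_force': array([ 0.7029, -0.881 ,  0.4987]), 'wrist_torque': array([-0.0301, -0.0206, -0.0063]), 'gripper_force': 0.0, 'opening': 1.001897808022392}
```

View pics/top0.png

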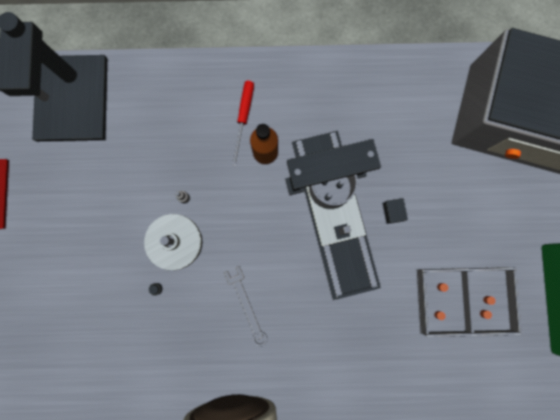

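View pics/scene0.png

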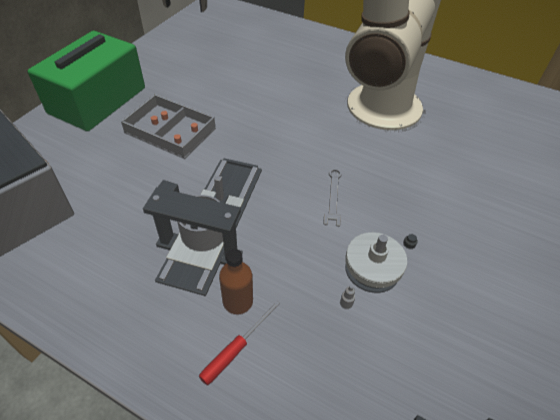

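Top: pot under bridge near (332,187), pull post (346,230), lid (170,241). In the scene view the same layout is clear. Now I'll refine the lid position, the post and the station yaw.

```bash
cat >> h.py <<'E'
from scipy.optimize import least_squares
A=np.linspace(0,2*np.pi,60)
def ring(r,z): return np.c_[r*np.cos(A),r*np.sin(A),0*A+z]
def sil(c,parts,off):
    m=np.zeros((1680,2240),np.uint8)
    for P in parts:
        q=np.array([proj(c,p+off) for p in P])*4+1.5
        cv2.fillConvexPoly(m,cv2.convexHull(q.astype(np.float32)).round().astype(np.int32),1)
    return m
def cen(m):
    M=cv2.moments(m,True); return np.array([M["m10"],M["m01"]])/M["m00"],M["m00"]
COVER=[np.r_[ring(.06,0),ring(.06,.022)],np.r_[ring(.018,.022),ring(.018,.05)]]
LIDTOP=COVER+[np.r_[ring(.009,.054),ring(.009,.08)]]
def fitmask(c,mask,parts,off):
    tgt,a=cen(mask.astype(np.uint8)); off=np.array(off,float)
    for _ in range(4):
        p,n=cen(sil(c,parts,off)); p=(p-1.5)/4
        J=np.array([(proj(c,off+[1e-3,0,0])-proj(c,off)),(proj(c,off+[0,1e-3,0])-proj(c,off))]).T/1e-3
        off[:2]+=np.linalg.solve(J,tgt-p)
    return off,a,n/16
E
python3 - <<'E'
from h import *
np.set_printoptions(precision=4,suppress=True)
for n in ["scene","top"]:
    c=camera(n)
    for r in masks_of(n,"cover")[:2]:
        if n=="top" and r["at"][0]>250: continue
        print(n,"cover",r["score"],r["at"],fitmask(c,r["region"],COVER,[.54,.175,.027]),fitmask(c,r["region"],LIDTOP,[.54,.175,.027])[0])
    print("post",[ (round(r["score"],2),atz(c,r["at"],.095)) for r in place_of(n,"pull_post")][:1])
    if n=="top":
        g=cv2.cvtColor(c["color"],cv2.COLOR_RGB2GRAY)
        for l in cv2.createLineSegmentDetector(0).detect(g)[0][:,0]:
            if 280<l[0]<385 and 125<l[1]<302 and np.hypot(l[2]-l[0],l[3]-l[1])>25:
                z=.0
                a,b=atz(c,l[:2],z),atz(c,l[2:],z); print(l,np.round(a[:2],3),np.round(b[:2],3),"yaw",np.arctan((b-a)[1]/(b-a)[0]))
E
```

```text
scene cover 0.78 [374.2, 263.3] (array([0.5478, 0.1715, 0.027 ]), 2350.0, 2766.625) [0.5478 0.1715 0.027 ]
scene cover 0.43 [384.3, 241.0] (array([0.5   , 0.1657, 0.027 ]), 163.0, 2552.875) [0.5    0.1657 0.027 ]
post [(0.97, array([ 0.5463, -0.1956,  0.095 ]))]
top cover 0.69 [174.3, 242.3] (array([0.541 , 0.1713, 0.027 ]), 2520.0, 2610.25) [0.541  0.1713 0.027 ]
top cover 0.32 [155.9, 287.0] (array([0.4423, 0.2089, 0.027 ]), 143.0, 2742.8125) [0.4423 0.2089 0.027 ]
post [(0.65, array([ 0.5537, -0.194 ,  0.095 ]))]
[324.5413 245.0263 363.3167 235.126 ] [ 0.529 -0.157] [ 0.549 -0.245] yaw -1.342112463088591
[305.9379 187.694  321.5034 244.1327] [ 0.66  -0.119] [ 0.531 -0.15 ] yaw 0.2389828926414228
[358.3416 239.3164 371.1732 286.7266] [ 0.54  -0.234] [ 0.434 -0.258] yaw 0.2245252009581963
[323.454  247.7137 336.2208 296.7198] [ 0.523 -0.155] [ 0.414 -0.179] yaw 0.224361041272759
[341.7737 294.7349 328.6552 245.4838] [ 0.418 -0.192] [ 0.527 -0.166] yaw 0.22841093925314127
[380.1978 287.6889 332.8845 299.6757] [ 0.431 -0.278] [ 0.407 -0.172] yaw -1.3478173646379688
[342.7603 145.4349 370.9827 138.2875] [ 0.758 -0.207] [ 0.773 -0.273] yaw -1.3373228339098728
[292.192  140.6769 336.0795 129.9916] [ 0.771 -0.09 ] [ 0.795 -0.193] yaw -1.3454504821793587
[331.9672 299.0173 303.7852 193.2822] [ 0.409 -0.17 ] [ 0.647 -0.114] yaw 0.231340879345459
[376.1825 284.566  363.2652 237.7415] [ 0.439 -0.269] [ 0.543 -0.245] yaw 0.22808380489819102
[373.0011 138.501  380.5255 165.9943] [ 0.773 -0.277] [ 0.707 -0.292] yaw 0.21666679622706378
[366.6382 234.7801 380.5868 285.976 ] [ 0.55  -0.253] [ 0.435 -0.279] yaw 0.22381405449355316
[364.1664 232.2694 354.3506 195.9696] [ 0.556 -0.248] [ 0.639 -0.229] yaw 0.22234109174196762
```

```bash
cat >> h.py <<'E'
def go(x,y,z,yaw=.2265):
    s=get_state();R=Ro.from_rotvec(s["tcp_rot"]); 
    d=R.inv().apply(np.array([x,y,z])-s["ee_pos"])*1000
    T=Ro.from_matrix(np.array([[np.cos(yaw),np.sin(yaw),0],[np.sin(yaw),-np.cos(yaw),0],[0,0,-1]]))
    print("t",s["clock"],"turn deg",np.degrees((R.inv()*T).as_rotvec()).round(2),"shift",d.round(1),"pos",s["ee_pos"].round(4))
E
python3 -c "
from h import *
go(.554,-.195,.13);go(.554,-.195,.055)"
```

```text
t 1.8 turn deg [0.   0.   3.51] shift [ 475.9 -230.8   84.6] pos [ 0.1632 -0.5513  0.2146]
t 1.8 turn deg [0.   0.   3.51] shift [ 475.9 -230.8  159.6] pos [ 0.1632 -0.5513  0.2146]
```

Call:
jog_arm(
  motion="0 0 1 20 -10 0 1;0 0 2 60 -29 0 1;0 0 3 110 -53 0 1;0 0 3.5 160 -78 0 1;0 0 3.5 210 -102 0 1;0 0 3.5 260 -126 0 1;0 0 3.5 310 -150 0 1;0 0 3.5 360 -175 0 1;0 0 3.5 410 -199 0 1;0 0 3.5 450 -218 20 1;0 0 3.5 470 -228 50 1;0 0 3.5 476 -231 85 1;0 0 3.5 476 -231 85 1;0 0 3.5 476 -231 85 1",
)

```text
clock: 3.55
ee_pos: [0.5545, -0.1955, 0.131]
tcp_rot: [3.12, 0.355, 0.002]
ft_force: [-0.3, -0.9, 0.7]
opening: 0.997
gripper_force: 0.0
```

```bash
python3 - <<'E'
from h import *
go(.554,-.195,.055)
c=camera("top");im=c["color"][120:310,240:420]
cv2.imwrite("pics/t1.png",cv2.resize(im,None,fx=3,fy=3)[:,:,::-1])
E
```

```text
t 3.55 turn deg [ 0.07 -0.07 -0.01] shift [-0.5 -0.7 76. ] pos [ 0.5545 -0.1955  0.131 ]
```

View pics/t1.png

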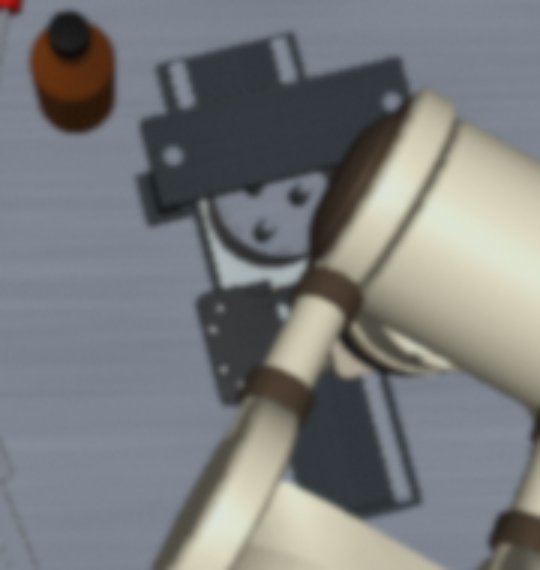

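The gripper is over the track, aligned with the station; its body (215-240,290-400) clears the bridge, whose near edge is at about y=200. Next I descend, grip the post and pull.

Call:
jog_arm(
  motion="0 0 0 0 0 20 1;0 0 0 0 0 40 1;0 0 0 0 0 58 1;0 0 0 0 0 70 1;0 0 0 0 0 76 1;0 0 0 0 0 76 0;0 0 0 0 0 76 0;0 0 0 0 0 76 0;0 0 0 0 0 76 0;0 0 0 0 0 76 0;0 0 0 0 0 76 0",
  squeeze=25,
)

```text
clock: 4.97
ee_pos: [0.5541, -0.1947, 0.0537]
tcp_rot: [3.121, 0.355, 0.0]
ft_force: [-0.0, -0.0, -0.2]
opening: 0.369
gripper_force: 0.0
```

Call:
jog_arm(
  motion="0 0 0 0 0 0 0;0 0 0 0 0 0 0;0 0 0 0 0 0 0;0 0 0 0 0 0 0;0 0 0 0 0 0 0;0 0 0 -5 0 0 0;0 0 0 -12 0 0 0;0 0 0 -20 0 0 0",
)

```text
clock: 5.98
ee_pos: [0.5348, -0.1976, 0.0535]
tcp_rot: [-3.119, -0.355, -0.002]
ft_force: [2.3, 5.9, 1.3]
opening: 0.148
gripper_force: 25.0
```

Call:
jog_arm(
  motion="0 0 0 -8 0 0 0;0 0 0 -18 0 0 0;0 0 0 -30 0 0 0;0 0 0 -42 0 0 0;0 0 0 -54 0 0 0;0 0 0 -66 0 0 0;0 0 0 -78 0 0 0;0 0 0 -88 0 0 0;0 0 0 -96 0 0 0;0 0 0 -102 0 0 0;0 0 0 -106 0 0 0;0 0 0 -109 0 0 0;0 0 0 -111 0 0 0;0 0 0 -111 0 0 0",
)

```text
clock: 7.72
ee_pos: [0.426, -0.2244, 0.0536]
tcp_rot: [-3.122, -0.354, 0.0]
ft_force: [-0.4, -0.5, -0.8]
opening: 0.005
gripper_force: 0.0
```

The fingers are shut, so they slipped off the post. I'll look.

```bash
python3 - <<'E'
from h import *
for n in ["scene","top"]:
    c=camera(n)
    print(n,"post",[ (round(r["score"],2),atz(c,r["at"],.095)) for r in place_of(n,"pull_post")][:2],[ (round(r["score"],2),atz(c,r["at"],.094)) for r in place_of(n,"pot_rim")][:2])
    if n=="scene": cv2.imwrite("pics/t2.png",cv2.resize(c["color"][120:320,130:330],None,fx=3,fy=3)[:,:,::-1])
E
```

```text
scene post [(0.87, array([ 0.45179851, -0.21489179,  0.095     ]))] [(0.84, array([ 0.55095977, -0.1936225 ,  0.094     ]))]
top post [(0.59, array([ 0.45933624, -0.21488046,  0.095     ]))] [(0.86, array([ 0.55796571, -0.18660081,  0.094     ])), (0.64, array([0.53470418, 0.15674996, 0.094     ]))]
```

View pics/t2.png

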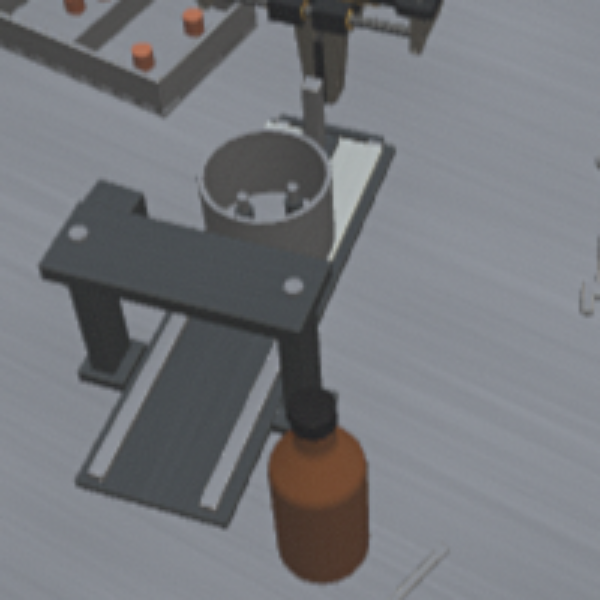

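```bash
python3 - <<'E'
from h import *
c=camera("top")
y=.2265;ex=np.array([np.cos(y),np.sin(y),0]);ey=np.array([-np.sin(y),np.cos(y),0])
a,b=atz(c,(373,138.4),.14),atz(c,(380.5,166),.14)
print(a,b,np.linalg.norm(a-b)); m=(a+b)/2+.088*ey; print("beam c",m,"origin",m-.13*ex,"post out",m-.23*ex)
go(.4556,-.215,.15); go(.4556,-.215,.054)
E
```

```text
[ 0.73051035 -0.24227993  0.14      ] [ 0.67522466 -0.25434553  0.14      ] 0.05658698738681129
beam c [ 0.68310549 -0.1625604   0.14      ] origin [ 0.55642591 -0.19175428  0.14      ] post out [ 0.45898007 -0.21421111  0.14      ]
t 8.075 turn deg [-0.    0.    0.01] shift [ 30.5  -2.4 -96.4] pos [ 0.4264 -0.2242  0.0536]
t 8.075 turn deg [-0.    0.    0.01] shift [30.5 -2.4 -0.4] pos [ 0.4264 -0.2242  0.0536]
```

The carriage started partly out, so the slip was probably at the stop. I'll regrip and tug to confirm.

Call:
jog_arm(
  motion="0 0 0 -3 -2 0 0.6;0 0 0 -3 -2 0 0.6;0 0 0 -3 -2 0 0.6;0 0 0 -3 -2 0 0.6;0 0 0 8 -2 0 0.6;0 0 0 20 -2 0 0.6;0 0 0 31 -2 0 0.6;0 0 0 31 -2 0 0;0 0 0 31 -2 0 0;0 0 0 31 -2 0 0;0 0 0 31 -2 0 0;0 0 0 31 -2 0 0;0 0 0 31 -2 0 0;0 0 0 31 -2 0 0;0 0 0 31 -2 0 0;0 0 0 29 -2 0 0;0 0 0 27 -2 0 0;0 0 0 26 -2 0 0;0 0 0 26 -2 0 0",
  squeeze=40,
)

```text
clock: 10.45
ee_pos: [0.4559, -0.2156, 0.0537]
tcp_rot: [3.121, 0.353, 0.018]
ft_force: [22.5, 2.0, -16.2]
opening: 0.149
gripper_force: 40.0
```

Call:
jog_arm(
  motion="0 0 0 4 0 0 0;0 0 0 4 0 0 0.6;0 0 0 4 0 0 0.6;0 0 0 4 0 0 0.6;0 0 0 4 0 0 0.6;0 0 0 4 0 0 0.6;0 0 0 4 0 -15 0.6;0 0 0 4 0 -50 0.6;0 0 0 4 0 -90 0.6;0 0 0 4 0 -110 0.6;0 0 0 4 0 -115 0.6",
)

```text
clock: 11.82
ee_pos: [0.4562, -0.2163, 0.1712]
tcp_rot: [3.118, 0.355, 0.005]
ft_force: [0.2, -0.2, 0.4]
opening: 0.601
gripper_force: 0.0
```

```bash
python3 - <<'E'
from h import *
np.set_printoptions(precision=4,suppress=True)
go(.54,.173,.15)
for n in ["scene","top"]:
    c=camera(n)
    for t,z in [("pull_post",.095),("pot_rim",.094),("knob",.096),("neck",.063)]:
        print(n,t,[(round(r["score"],2),atz(c,r["at"],z)) for r in place_of(n,t)][:2])
    for r in masks_of(n,"cover")[:1]: print(r["at"],fitmask(c,r["region"],COVER,[.54,.175,.027]))
    g=cv2.resize(c["color"][190:310,320:440] if n=="scene" else c["color"][180:300,110:230],None,fx=4,fy=4,interpolation=cv2.INTER_CUBIC)
    cv2.imwrite(f"pics/l_{n}.png",g[:,:,::-1])
a,b=cv2.imread("pics/l_scene.png"),cv2.imread("pics/l_top.png");cv2.imwrite("pics/l.png",cv2.resize(np.hstack([a,b]),None,fx=.82,fy=.82))
E
```

```text
t 11.825 turn deg [ 0.19 -0.15  0.02] shift [ 169.1 -360.5   20.4] pos [ 0.4562 -0.2163  0.1712]
scene pull_post [(0.67, array([ 0.4543, -0.2212,  0.095 ]))]
scene pot_rim [(0.82, array([ 0.5502, -0.1977,  0.094 ])), (0.23, array([ 0.4587, -0.2127,  0.094 ]))]
scene knob [(0.48, array([0.5356, 0.1763, 0.096 ]))]
scene neck []
[371.6, 262.6] (array([0.5465, 0.1715, 0.027 ]), 2564.0, 2761.1875)
top pull_post [(0.57, array([ 0.4617, -0.2168,  0.095 ])), (0.57, array([ 0.7166, -0.0343,  0.095 ]))]
top pot_rim [(0.62, array([ 0.5562, -0.1926,  0.094 ])), (0.28, array([ 0.553 , -0.1828,  0.094 ]))]
top knob [(0.71, array([0.544 , 0.1726, 0.096 ])), (0.22, array([0.5293, 0.1592, 0.096 ]))]
top neck [(0.6, array([0.5391, 0.174 , 0.063 ]))]
[172.8, 243.5] (array([0.5416, 0.1712, 0.027 ]), 2514.0, 2611.0)
```

View pics/l.png

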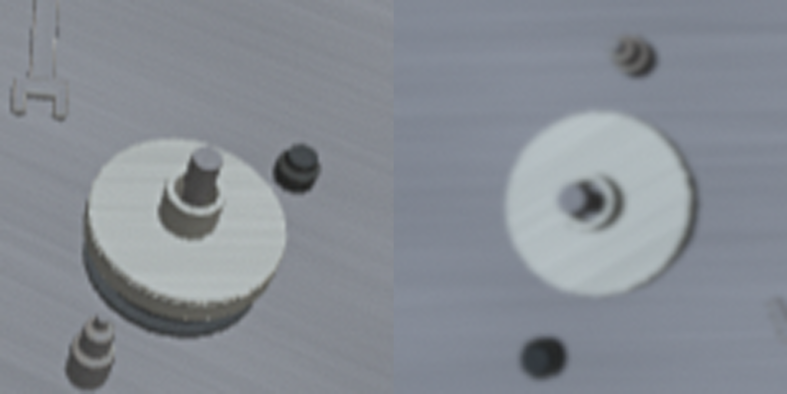

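Knob top is at about (383,238) in scene and (165,241) in top; the cover disk centre in top is about (172.6,242).

```bash
python3 - <<'E'
from h import *
np.set_printoptions(precision=4,suppress=True)
for n,l in [("scene",[((383.4,238.2),.109)]),("top",[((165.3,240.7),.109),((172.6,241.9),.049)])]:
    c=camera(n)
    for p,z in l: print(n,atz(c,p,z))
    P=[proj(c,p+np.array([.556,-.192,.094])) for p in ring(.048,0)]
    q=np.array(P);print("pot ellipse pred",q.min(0),q.max(0))
    x,y=(100,150) if n=="scene" else (260,160)
    cv2.imwrite(f"pics/p_{n}.png",cv2.resize(c["color"][y:y+120,x:x+120] if n!="scene" else c["color"][y:y+120,x+50:x+170],None,fx=3.2,fy=3.2,interpolation=cv2.INTER_CUBIC)[:,:,::-1])
a,b=cv2.imread("pics/p_scene.png"),cv2.imread("pics/p_top.png");cv2.imwrite("pics/p.png",np.hstack([a,b]))
go(.54,.173,.15);go(.542,.1735,.083)
E
```

```text
scene [0.5438 0.1724 0.109 ]
pot ellipse pred [196.723  162.1156] [241.5975 194.1707]
top [0.5402 0.1703 0.109 ]
top [0.5403 0.1717 0.049 ]
pot ellipse pred [323.0129 206.096 ] [370.414  253.4314]
t 12.525 turn deg [-0.01  0.01  0.01] shift [ 170.  -359.4   18.5] pos [ 0.4551 -0.2155  0.1685]
t 12.525 turn deg [-0.01  0.01  0.01] shift [ 172.1 -359.5   85.5] pos [ 0.4551 -0.2155  0.1685]
```

View pics/p.png

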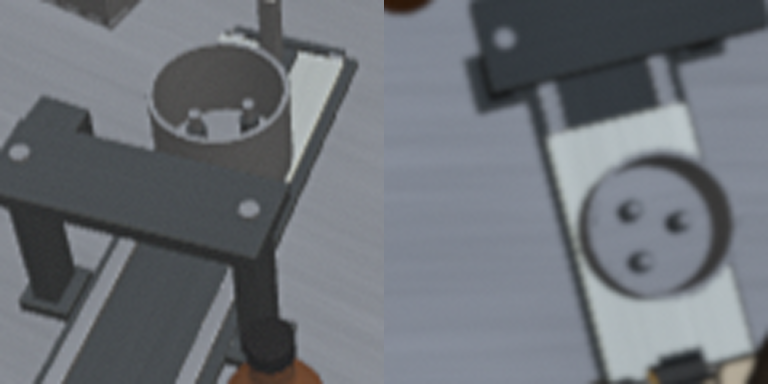

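```bash
python3 - <<'E'
from h import *
print(atz(camera("scene"),(218.75,179.2),.094),atz(camera("top"),(345,230.3),.094))
go(.542,.172,.15);go(.542,.172,.082)
E
```

```text
[ 0.56044632 -0.19024577  0.094     ] [ 0.55468331 -0.18850244  0.094     ]
t 12.625 turn deg [-0.    0.    0.01] shift [ 171.7 -358.1   18.6] pos [ 0.4552 -0.2155  0.1686]
t 12.625 turn deg [-0.    0.    0.01] shift [ 171.7 -358.1   86.6] pos [ 0.4552 -0.2155  0.1686]
```

Call:
jog_arm(
  motion="0 0 0 8 -17 0 0.6;0 0 0 25 -52 0 0.6;0 0 0 47 -100 0 0.6;0 0 0 70 -148 0 0.6;0 0 0 93 -196 0 0.6;0 0 0 116 -244 0 0.6;0 0 0 138 -292 0 0.6;0 0 0 157 -330 5 0.6;0 0 0 168 -351 14 0.6;0 0 0 171.5 -358 20 0.6;0 0 0 171.5 -358 20 0.6;0 0 0 171.5 -358 20 0.6",
)

```text
clock: 14.12
ee_pos: [0.5418, 0.1712, 0.1489]
tcp_rot: [3.121, 0.354, 0.0]
ft_force: [-0.8, -0.8, -0.2]
opening: 0.598
gripper_force: 0.0
```

```bash
python3 - <<'E'
from h import *
go(.542,.172,.083)
c=camera("scene");cv2.imwrite("pics/k.png",cv2.resize(c["color"][170:310,300:440],None,fx=4,fy=4,interpolation=cv2.INTER_CUBIC)[:,:,::-1])
E
```

```text
t 14.125 turn deg [ 0.01 -0.01 -0.04] shift [ 0.4 -0.8 65.9] pos [0.5418 0.1712 0.1489]
```

View pics/k.png

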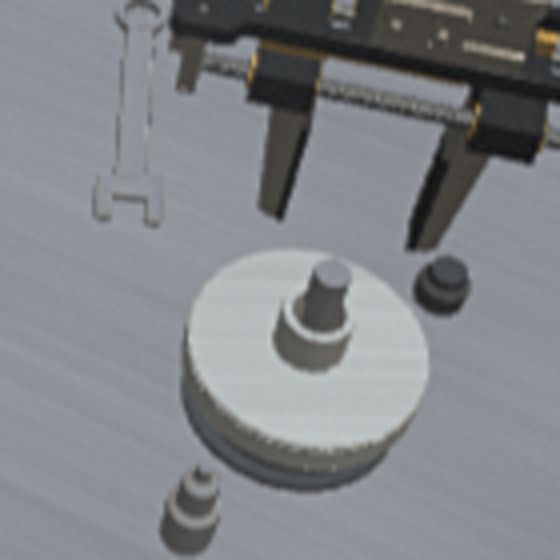

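Fingers (tips near (270,212), (425,247) in the crop) straddle the knob at (331,272). Next: descend and grip.

Call:
jog_arm(
  motion="0 0 0 0 0 15 0.6;0 0 0 0 0 35 0.6;0 0 0 0 0 52 0.6;0 0 0 0 0 62 0.6;0 0 0 0 0 66 0.6;0 0 0 0 0 66 0.3;0 0 0 0 0 66 0.1;0 0 0 0 0 66 0;0 0 0 0 0 66 0;0 0 0 0 0 66 0;0 0 0 0 0 66 0;0 0 0 0 0 66 0;0 0 0 0 0 66 0;0 0 0 0 0 66 0",
  squeeze=40,
)

```text
clock: 15.92
ee_pos: [0.542, 0.1722, 0.083]
tcp_rot: [-3.121, -0.355, -0.001]
ft_force: [-1.5, 4.7, 6.2]
opening: 0.182
gripper_force: 40.0
```

Call:
jog_arm(
  motion="0 0 0 0 0 -3 0;0 0 0 0 0 -8 0;0 0 0 0 0 -16 0;0 0 0 0 0 -28 0;0 0 0 0 0 -42 0;0 0 0 0 0 -58 0;0 0 0 0 0 -74 0;0 0 0 0 0 -88 0;0 0 0 0 0 -96 0;0 0 0 0 0 -100 0;0 0 0 0 0 -100 0",
)

```text
clock: 17.3
ee_pos: [0.5417, 0.1719, 0.1825]
tcp_rot: [-3.121, -0.355, 0.0]
ft_force: [-0.8, 0.2, -4.6]
opening: 0.186
gripper_force: 40.0
```

```bash
python3 -c "
from h import *
go(.5575,-.190,.183)"
```

```text
t 17.3 turn deg [-0.    0.02  0.01] shift [-66.  356.2  -0.5] pos [0.5417 0.1719 0.1825]
```

Call:
jog_arm(
  motion="0 0 0 -1 4 0 0;0 0 0 -3 14 0 0;0 0 0 -6 30 0 0;0 0 0 -10 52 0 0;0 0 0 -14 78 0 0;0 0 0 -19 106 0 0;0 0 0 -25 134 0 0;0 0 0 -30 162 0 0;0 0 0 -35 190 0 0;0 0 0 -40 218 0 0;0 0 0 -46 246 0 0;0 0 0 -51 274 0 0;0 0 0 -56 300 0 0;0 0 0 -60 322 0 0;0 0 0 -63 339 0 0;0 0 0 -65 350 0 0;0 0 0 -66 355 0 0;0 0 0 -66 356 0 0;0 0 0 -66 356 0 0;0 0 0 -66 356 0 0",
)

```text
clock: 19.8
ee_pos: [0.5576, -0.1893, 0.1826]
tcp_rot: [-3.121, -0.356, 0.0]
ft_force: [0.2, 0.6, -4.3]
opening: 0.182
gripper_force: 40.0
```

```bash
python3 - <<'E'
from h import *
np.set_printoptions(precision=4,suppress=True)
s=get_state();go(.5575,-.19,.183);print(s["ft_force"])
off=np.array([.5575,-.19,.127])
for n in ["scene","top"]:
    c=camera(n)
    for r in masks_of(n,"cover")[:1]: print(n,r["score"],r["at"],fitmask(c,r["region"],COVER,off))
    print([(round(r["score"],2),atz(c,r["at"],.127)) for r in place_of(n,"cover")][:1],[(round(r["score"],2),atz(c,r["at"],.094)) for r in place_of(n,"pot_rim")][:1])
    q=proj(c,off+[0,0,.022]); print(q)
    x,y=(q-60).astype(int); print(x,y)
    cv2.imwrite(f"pics/q_{n}.png",cv2.resize(c["color"][y:y+120,x:x+120],None,fx=3.3,fy=3.3,interpolation=cv2.INTER_CUBIC)[:,:,::-1])
a,b=cv2.imread("pics/q_scene.png"),cv2.imread("pics/q_top.png");cv2.imwrite("pics/q.png",np.hstack([a,b]))
E
```

```text
t 19.8 turn deg [-0.01  0.    0.05] shift [-0.2  0.6 -0.4] pos [ 0.5576 -0.1893  0.1826]
[ 0.1985  0.6294 -4.2554]
scene 0.93 [214.6, 167.3] (array([ 0.5642, -0.1879,  0.127 ]), 2070.0, 2346.375)
[(0.8, array([ 0.5607, -0.1991,  0.127 ]))] [(0.61, array([ 0.5583, -0.196 ,  0.094 ]))]
[217.7012 159.6112]
157 99
top 0.8 [351.2, 243.7] (array([ 0.5447, -0.1866,  0.127 ]), 719.0, 3260.125)
[(0.97, array([ 0.5601, -0.1898,  0.127 ]))] [(0.21, array([ 0.7156, -0.0361,  0.094 ]))]
[350.6143 226.7581]
290 166
```

View pics/q.png

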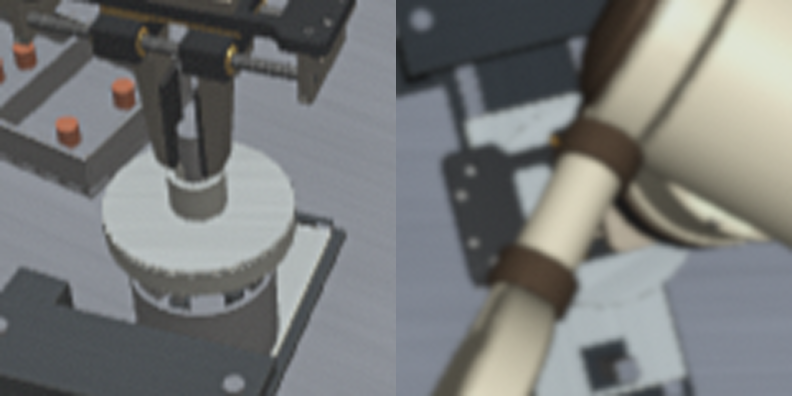

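Scene: the lid is level over the pot, and the skirt centre (col ≈217) and rim centre (≈219) agree with prediction. Lowering slowly.

Call:
jog_arm(
  motion="0 0 0 0 1 5 0;0 0 0 0 1 12 0;0 0 0 0 1 19 0;0 0 0 0 1 25 0;0 0 0 0 1 30 0;0 0 0 0 1 33 0;0 0 0 0 1 35 0;0 0 0 0 1 37 0;0 0 0 0 1 38 0;0 0 0 0 1 38 0",
)

```text
clock: 21.45
ee_pos: [0.5578, -0.1908, 0.1446]
tcp_rot: [3.121, 0.355, 0.0]
ft_force: [-0.4, 0.0, -3.8]
opening: 0.189
gripper_force: 40.0
```

Call:
jog_arm(
  motion="0 0 0 0 0 1 0;0 0 0 0 0 2 0;0 0 0 0 0 3 0;0 0 0 0 0 4 0;0 0 0 0 0 5 0;0 0 0 0 0 5 0",
)

```text
clock: 22.2
ee_pos: [0.5577, -0.1909, 0.1395]
tcp_rot: [3.121, 0.355, -0.0]
ft_force: [-0.5, -0.9, -4.8]
opening: 0.189
gripper_force: 40.0
```

Call:
jog_arm(
  motion="0 0 0 0 0 1 0;0 0 0 0 0 2 0;0 0 0 0 0 2.5 0;0 0 0 0 0 3 0;0 0 0 0 0 3.5 0;0 0 0 0 0 3.5 0",
)

```text
clock: 22.95
ee_pos: [0.5582, -0.1909, 0.137]
tcp_rot: [3.121, 0.355, 0.002]
ft_force: [-3.6, -1.1, 3.2]
opening: 0.189
gripper_force: 40.0
```

Call:
jog_arm(
  motion="0 0 0 0 0 -1 0;0 0 0 0 0 -1 0.3;0 0 0 0 0 -1 0.5;0 0 0 0 0 -1 0.7;0 0 0 0 0 -1 0.7;0 0 0 0 0 -1 0.7;0 0 0 0 0 -1 0.7;0 0 0 0 0 -1 0.7;0 0 0 0 0 -1 0.7;0 0 0 0 0 -1 0.7",
)

```text
clock: 24.2
ee_pos: [0.5578, -0.1908, 0.1371]
tcp_rot: [-3.121, -0.355, -0.0]
ft_force: [-0.9, -0.3, -0.2]
opening: 0.703
gripper_force: 0.0
```

```bash
python3 - <<'E'
from h import *
go(.558,-.191,.109)
c=camera("scene");cv2.imwrite("pics/r.png",cv2.resize(c["color"][110:260,140:290],None,fx=4,fy=4,interpolation=cv2.INTER_CUBIC)[:,:,::-1])
E
```

```text
t 24.2 turn deg [-0.   -0.    0.01] shift [ 0.2  0.2 28.1] pos [ 0.5578 -0.1908  0.1371]
```

View pics/r.png

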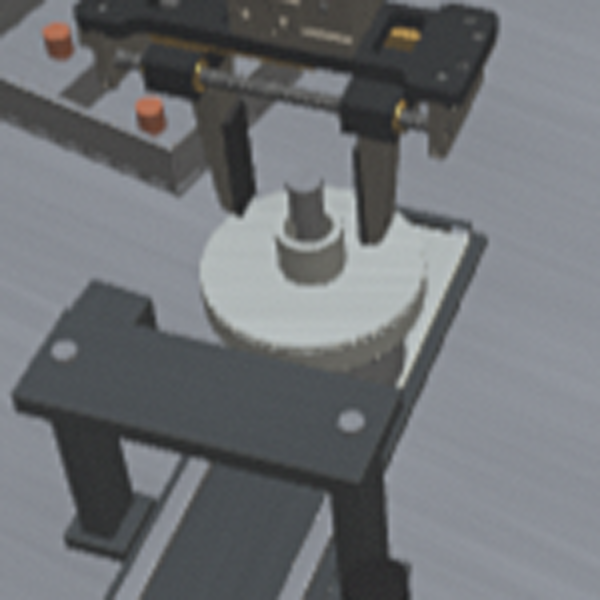

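The lid sits level on the pot, with the knob at (305,200) between the open fingers and the neck centred at (310,245). Next I grip the neck.

Call:
jog_arm(
  motion="0 0 0 0 0 8 0.7;0 0 0 0 0 18 0.7;0 0 0 0 0 25 0.7;0 0 0 0 0 28 0.7;0 0 0 0 0 28.5 0.7;0 0 0 0 0 28.5 0.5;0 0 0 0 0 28.5 0.35;0 0 0 0 0 28.5 0.2;0 0 0 0 0 28.5 0.2;0 0 0 0 0 28.5 0.2;0 0 0 0 0 28.5 0.2;0 0 0 0 0 28.5 0.2",
  squeeze=25,
)

```text
clock: 25.75
ee_pos: [0.5579, -0.1909, 0.1088]
tcp_rot: [3.121, 0.355, 0.0]
ft_force: [0.2, -0.8, 2.0]
opening: 0.392
gripper_force: 25.0
```

Call:
jog_arm(
  motion="0 0 0 0 0 -2 0.2;0 0 0 0 0 -5 0.2;0 0 0 0 0 -10 0.2;0 0 0 0 0 -16 0.2;0 0 0 0 0 -23 0.2;0 0 0 0 0 -31 0.2;0 0 0 0 0 -40 0.2;0 0 0 0 0 -49 0.2;0 0 0 0 0 -58 0.2;0 0 0 0 0 -67 0.2;0 0 0 0 0 -76 0.2;0 0 0 0 0 -84 0.2;0 0 0 0 0 -91 0.2;0 0 0 0 0 -96 0.2;0 0 0 0 0 -98 0.2;0 0 0 0 0 -98 0.2;0 0 0 0 0 -98 0.2",
)

```text
clock: 27.88
ee_pos: [0.5576, -0.1907, 0.2062]
tcp_rot: [-3.121, -0.355, 0.001]
ft_force: [0.6, -1.1, -2.4]
opening: 0.391
gripper_force: 25.0
```

```bash
python3 - <<'E'
from h import *
go(.558,-.191,.207)
c=camera("scene");cv2.imwrite("pics/s.png",cv2.resize(c["color"][90:240,140:290],None,fx=4,fy=4,interpolation=cv2.INTER_CUBIC)[:,:,::-1])
E
```

```text
t 27.875 turn deg [-0.03  0.03  0.01] shift [ 0.4  0.4 -0.8] pos [ 0.5576 -0.1907  0.2062]
```

View pics/s.png

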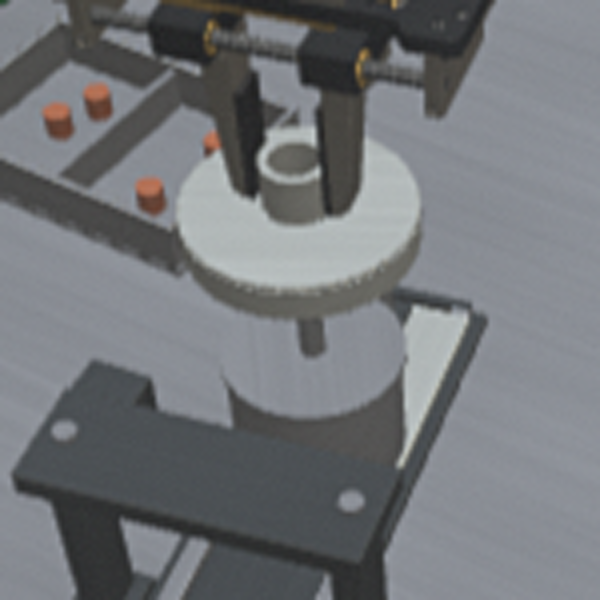

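The cover is held level at (300,220) with an empty bore, and the inner lid is seated below at (315,360). Raised 97 mm, so I'm handing in.

```bash
python3 -c "
from station import *
print(close_job())"
```

```text
the job is handed in; nothing more can be done
None
```

I handed the job in at about 28 s: the carriage is out at its stop, the inner lid looks fully seated in the pot, and the gripper holds the cover level about 97 mm above its nested position. The grip slipped off the pull post once, at the stop, so I regripped and tugged to check it; the hand-in returned no verdict.

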